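Rock the spacer tub over the tray and park the filled tray

ROBOT

A 7-joint arm with a two-finger parallel gripper is mounted at the origin on the work surface; the furniture and walls round the work are solid. World frame = base frame: x ahead of the robot, y to its left, z up, the work surface at z = 0. Lengths are in m, angles in rad, forces in N, time in s.
With the tool pointing down it reaches from about 0.4 to 0.875 m from the base axis. Payload 6.5 kg.
Tool frame: the origin (TCP) lies midway between the tips of the shut fingers; the grasp point (between the pads) lies 19 mm behind it (tcp_to_grasp is the distance from the TCP to the grasp point, in m); z points along the fingers, y is the line along which they close (so a half turn about z gives the same grasp; the last joint's range is limited). The gripper opens to 85 mm and grips with 20 to 120 N. Pads are 22 mm wide; open, the fingers measure 114 mm over their backs; the gripper's body (76 mm by 85 mm) begins 54 mm behind the grasp point. The pads swing forward as they close: fully open they stand 13 mm farther back than shut.
Start: joints at [-1.198, 0.536, -0.004, 1.538, 0.003, 1.067, -0.071], TCP at [0.276, 0.588, 0.231] pointing down, gripper open.
Joint ranges: [-2.7, 2.7], [-0.37, 2.16], [-1.27, 1.26], [0.24, 2.4], [-1.31, 4.45], [0.19, 1.91], [-2.76, 2.76]. Speed limits (rad/s): [2.39, 2.39, 3.14, 3.14, 3.14, 3.14, 3.14].

INTERFACE

Orientations are given as a unit quaternion [x, y, z, w].
In Python, from bench import * gives the robot as it stands.
- The arm moves only by the tool jog_arm, never from a script. Its argument "motion" is a list that holds one entry, the list of rows, each a list of 5 numbers: the closure, from 0 (fully open) to 1 (shut), then the shift along the world's x, y, z in units of 30 mm (1.0 is 30 mm), then the turn about the world's z in units of 6 degrees (1.0 is 6 degrees). A call has 1 to 5 rows; each row shifts and turns the commanded pose from where the row before left it; what a row does not reach is not made up. A row lasts 1/12 s, in which the tool goes at most 41.7 mm and 7.16 degrees, less where a joint would pass 70% of its speed; a pose out of reach is approached as far as the arm can. A call is refused whole if a number of a shift passes 1 or a number of a turn 1, either way. A call with a gripper value outside its range is refused whole. The fingers move at their own pace and stop on an object; "squeeze" is the grip in N (left out, the last holds). Time passes only in rows, so rows that do not move let the fingers close. It gives the time, the measured TCP pose, the force, the opening and the grip force at its end, in the units of the state.
- sense(): the state, without advancing time (a new reading comes with each control period).
- read_camera(name): name is "scene" or "side" or "wrist"; returns a dict with "image" (400x640x3 uint8, blue, green, red), "mtx" (3x3 intrinsics, pixels), "cam_to_world" (4x4, takes a point from camera to world coordinates); the wrist camera has in their place "T_tool_cam" (4x4, takes a point from camera to tool coordinates, whose origin is the TCP and whose axes are the flange's). Camera axes: x right, y down, z forward; pixel columns grow to the right and rows downward; lengths in m; the calibration is good to about 2 mm. A picture is of the moment at which its call begins: read the wrist's pose just before it. There is no depth.
- finish_job(): hands the job in; it is judged then, once.
Trained networks look in the newest picture that a camera, given by its name, has taken for a name from the list of things; names that differ only in an ending like _2 or _b are one class to them, and where a whole thing is asked for, a point or a joint stands for the part that bears it (a point fixed in the world has none). Each returns a list of dicts, best first, with "confidence" (0 to 1); they miss things now and then, are a little off and sometimes report something else, mostly with a low value. They report only what shows in the picture. A call takes as long as a camera call.
- trace(camera, thing): "region" (400x640 bool, what is visible of it) and "rect" ([left, top, width, height] in pixels, round what is visible of it).
The state is a dict: "t": time; "joints": joint angles; "joint_vel": joint speeds; "effort": joint torques, N m; "tcp_pos": TCP position; "orientation": TCP orientation; "force": force on the tool from outside, world axes, zero at the start; "wrist_torque": the same for the moment, N m; "width": finger opening in m; "grasp_force": force on a finger pad.
Only numpy, scipy, OpenCV 4.12 (cv2) and the standard library are available. Lean on these libraries where they do the work, as an engineer would, in place of code of your own. Each camera call takes 0.05 s, during which the arm holds its last target. There are 200 camera calls.

TASK

Pull the shallow tray by its fin from the mat to just in front of the wooden riser, where the tub's spout will come down over it, and rock the heavy tub by its bar handle on its front bottom edge, never lifting that edge off the riser, until all three hexagonal spacers have tumbled into the tray. Rock the tub gently back, without letting it drop, to stand upright and square on the riser, then slide the filled tray back to lie centred and square on the mat. Do not touch the spacers with the fingers and leave everything else where it is.

Things in the scene. Friction and masses are not known exactly. Their poses are not given: they have to be found in the camera images.
- riser: Fixed low wooden block, 140 (x) x 130 (y) x 75 mm high, on which the tub stands. Origin: centre of its underside, on the desk. Its -x face is the front, the side the tub pours to (about world -y); x and y level.
- tub: Heavy open grey tub, 0.7 kg, on the riser, axes along the riser's. Base 120 (x) x 100 (y) mm; origin: centre of the underside. Inner floor at z = 35 mm, 5 mm walls, back and sides to z = 100 mm. Front (-x) is a 90 mm wide ramp spout with cheeks rising 20 deg from the floor's front edge (x = -60). Bar handle behind (+x). Rocked forward it balances near 55 deg.
- tub_bar (a point): Middle of the tub's round bar handle, at (108, 0, 75) mm in the tub's frame: bar 14 mm in diameter along the tub's y, 76 mm free between its side arms, 41 mm clear of the back wall, which rises 28 mm above the bar's centre. Axes as the tub's. Gripped across, the round bar can turn between the fingers.
- tub_edge (a point): Middle of the tub's front bottom edge, at (-60, 0, 0) mm in the tub's frame: the edge it rocks on. 75 mm above the desk, 10 mm behind the riser's front face. Axes as the tub's.
- tub_lip (a point): Middle of the spout's lip, at (-116, 0, 55.5) mm in the tub's frame. With the tub rocked 45 to 60 deg the spacers tumble out and the lip is 75 to 80 mm ahead of tub_edge and 50 to 75 mm above the desk. Axes as the tub's.
- tray: Shallow steel tray, 158 (x) x 124 (y) x 28 mm high outside, 4 mm walls and floor, 0.3 kg. Origin: centre of the dish's underside, z up. A black upright fin to hold it by stands out from its -x end, the end away from the tub.
- tray_fin (a point): Grip point on the tray's fin, at (-100, 0, 30) mm in the tray's frame: fin 10 mm thick (y), 41 mm long outside the tray (x), 45 mm high from the desk. The tray slides easily on the desk. A fixed stack of papers, 40 mm high, lies on the robot's side of the mat, out to about x = 0.53, y = -0.12 m in the world: slide the tray and fingers past it. Axes as the tray's.
- mat: Thin flat rubber mat, 200 (x) x 160 (y) mm, 1 mm thick, fixed to the desk at the right; the tray starts on it and returns to it. Origin: its centre, on the desk. Does not obstruct sliding.
- spacer_0: One of three alike aluminium hexagonal spacers, 24 mm across flats, 65 mm long along its y, 70 g, lying crosswise on the tub's floor at the start. Origin: its centre.
- spacer_1: One of three alike aluminium hexagonal spacers, 24 mm across flats, 65 mm long along its y, 70 g, lying crosswise on the tub's floor at the start. Origin: its centre.
- spacer_2: One of three alike aluminium hexagonal spacers, 24 mm across flats, 65 mm long along its y, 70 g, lying crosswise on the tub's floor at the start. Origin: its centre.
- mug: Bystander: white mug, 83 mm wide and 96 mm high. Origin: under its centre, on the desk. Leave where it is.
- label_roll: Bystander: roll of white labels lying flat, 121 mm across, 52 mm high. Origin: under its centre, on the desk. Leave where it is.
- small_jar: Bystander: small brown jar with white cap, 45 mm across, 52 mm high. Origin: under its centre, on the desk. Leave where it is.
- glue_stick: Bystander: upright glue stick, 27 mm across, 92 mm high. Origin: under its centre, on the desk. Leave where it is.

How it is judged:
By the outcome, as a careful person would: the job done as asked, in the order asked, and still so for the second after the job is handed in, with the robot touching nothing.
It also fails if it takes over 72 s, if anything falls off the work surface, if the arm or the gripper's body presses on something with over 40 N, if the wrist force passes 120 N, or if a joint passes its speed limit or range.

## Working session

There is one attempt and no reset: what is moved stays moved. The work goes in short steps, Python scripts to look and compute and a tool call to move; the robot and the scene stay as the last step left them, time stands still between calls to the robot, and variables do not carry over. Pictures are saved under pics/ and viewed, at most 10 in all, crops included, and the job is handed in when it is done.

Besides the shell and the picture viewer there is one more tool, called in YAML: its name, and indented under it one key for each argument. jog_arm: Moves the arm, as the interface text tells. Its arguments: {"type":"object","properties":{"motion":{"type":"array"},"squeeze":{"type":"number"}},"required":["motion"]}

```bash
mkdir -p pics
cat > h.py <<'E'
from bench import *
import numpy as np, cv2
def snap(n,f=None):
    r=read_camera(n)
    if f: cv2.imwrite('pics/'+f,r['image'])
    return r
def ray(r,uv,z):
    K,T=r['mtx'],r['cam_to_world']
    d=T[:3,:3]@np.linalg.solve(np.array(K),np.array([uv[0],uv[1],1.])); o=T[:3,3]
    return o+d*(z-o[2])/d[2]
def proj(r,p):
    K,T=np.array(r['mtx']),np.linalg.inv(np.array(r['cam_to_world']))
    c=(T[:3,:3]@np.atleast_2d(p).T).T+T[:3,3]; q=(K@c.T).T
    return q[:,:2]/q[:,2:]
E
python3 - <<'E'
from h import *
s=sense();print({k:np.round(v,3) for k,v in s.items()})
for n in ['scene','side']:
    r=snap(n,n+'0.png'); print(n,np.round(r['cam_to_world'],3).tolist(),np.round(r['mtx'],1).tolist())
    for t in ['riser','tub','tray','tray_fin','mat','tub_bar','mug','label_roll','small_jar','glue_stick']:
        for d in trace(n,t)[:1]: print(t,round(d['confidence'],2),d['rect'])
E
```

```text
{'t': np.float64(0.0), 'joints': array([-1.198,  0.537, -0.004,  1.539,  0.003,  1.067, -0.071]), 'joint_vel': array([-0.001, -0.001,  0.   , -0.001, -0.002,  0.   ,  0.001]), 'effort': array([-0.0000e+00, -5.8341e+01,  1.0480e+00, -2.5911e+01,  1.2000e-02,
        9.0000e-03,  0.0000e+00]), 'tcp_pos': array([0.276, 0.588, 0.23 ]), 'orientation': array([ 0.218,  0.976, -0.001, -0.   ]), 'force': array([-0.218,  0.444,  0.131]), 'wrist_torque': array([-0.08 , -0.051, -0.007]), 'grasp_force': np.float64(0.0), 'width': np.float64(0.086)}
scene [[-0.808, -0.367, 0.461, -0.085], [-0.589, 0.526, -0.614, 0.841], [-0.017, -0.767, -0.641, 0.975], [0.0, 0.0, 0.0, 1.0]] [[442.6, 0.0, 315.4], [0.0, 442.6, 198.8], [0.0, 0.0, 1.0]]
riser 0.91 [247.2, 227.5, 51.9, 49.8]
tub 0.93 [264.9, 209.7, 32.1, 44.6]
tray 0.81 [307.5, 165.9, 48.3, 41.9]
tray_fin 0.61 [307.9, 164.7, 48.3, 38.6]
mat 0.78 [304.7, 173.7, 57.3, 30.4]
tub_bar 0.95 [266.0, 203.6, 29.5, 53.6]
mug 0.68 [293.2, 270.8, 33.6, 42.8]
label_roll 0.95 [322.3, 244.6, 47.1, 47.2]
small_jar 0.6 [291.1, 244.4, 14.2, 27.2]
side [[-0.991, -0.065, 0.114, 0.395], [-0.129, 0.638, -0.759, 0.761], [-0.023, -0.767, -0.641, 0.774], [0.0, 0.0, 0.0, 1.0]] [[411.2, 0.0, 321.8], [0.0, 411.2, 204.1], [0.0, 0.0, 1.0]]
riser 0.82 [244.2, 257.0, 64.2, 76.1]
tub 0.75 [245.2, 221.9, 58.9, 83.0]
tray 0.79 [264.2, 168.6, 58.7, 52.2]
tray_fin 0.67 [263.8, 164.7, 58.8, 58.1]
mat 0.67 [258.0, 177.6, 66.8, 42.3]
tub_bar 0.68 [248.3, 219.9, 55.3, 85.8]
mug 0.67 [339.0, 287.7, 60.3, 64.6]
label_roll 0.57 [354.8, 253.5, 55.3, 52.2]
small_jar 0.84 [311.3, 274.0, 23.1, 26.2]
glue_stick 0.65 [204.6, 299.7, 20.1, 32.5]
```

Run:
```python
import cv2,numpy as np
a=cv2.imread('pics/side0.png')[150:370,180:430]; b=cv2.imread('pics/scene0.png')[150:330,230:390]
cv2.imwrite('pics/a.png',cv2.resize(a,None,fx=2.7,fy=2.7,interpolation=cv2.INTER_CUBIC))
cv2.imwrite('pics/b.png',cv2.resize(b,None,fx=3.3,fy=3.3,interpolation=cv2.INTER_CUBIC))
```

```text
(no output)
```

View pics/a.png

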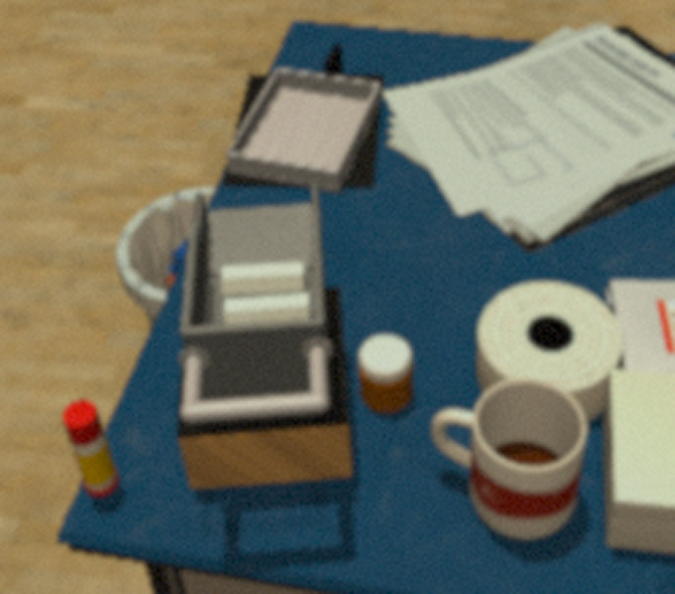

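View pics/b.png

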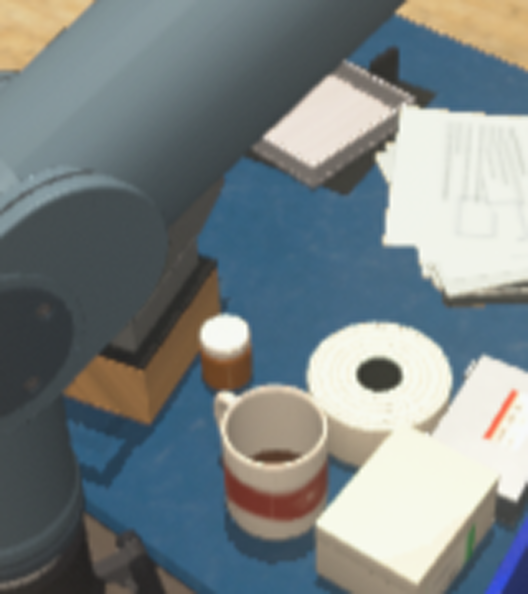

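Run:
```python
from h import *
r=snap('side')
P=lambda x,y,z:np.round(ray(r,(180+x/2.7,150+y/2.7),z),3)
for n,x,y,z in [('rb',197,488,0),('rb',351,477,0),('rt',180,432,.075),('rt',349,424,.075),('rtf',340,290,.075),('tr',275,70,.028),('tr',381,82,.028),('tr',336,180,.028),('tr',228,150,.028),('trb',332,189,0),('fin',334,45,.045),('mat',250,75,0),('mat',383,76,0),('mat',375,187,0),('mat',222,183,0),('tubtop',185,330,.175),('tubtop',325,328,.175),('bar',190,405,.15),('bar',325,400,.15),('jar',385,405,0),('pap',530,240,.03),('pap',455,205,.04),('pap',385,95,.04),('deskL',65,540,0),('deskL',290,25,0)]: print(n,P(x,y,z))
for t in ['mat','riser','tray']:
    d=trace('side',t)[0]; m=d['region'].astype(np.uint8); print(t,cv2.boundingRect(m),m.sum())
```

```text
rb [0.626 0.282 0.   ]
rb [0.505 0.258 0.   ]
rt [0.629 0.283 0.075]
rt [0.503 0.261 0.075]
rtf [0.531 0.127 0.075]
tr [ 0.669 -0.244  0.028]
tr [ 0.545 -0.233  0.028]
tr [ 0.568 -0.064  0.028]
tr [ 0.689 -0.099  0.028]
trb [ 0.577 -0.08   0.   ]
fin [ 0.605 -0.276  0.045]
mat [ 0.707 -0.269  0.   ]
mat [ 0.55  -0.282  0.   ]
mat [ 0.533 -0.088  0.   ]
mat [ 0.694 -0.078 -0.   ]
tubtop [0.615 0.267 0.175]
tubtop [0.517 0.255 0.175]
bar [0.603 0.312 0.15 ]
bar [0.511 0.297 0.15 ]
jar [0.487 0.185 0.   ]
pap [0.371 0.004 0.03 ]
pap [ 0.445 -0.027  0.04 ]
pap [ 0.535 -0.194  0.04 ]
deskL [0.715 0.338 0.   ]
deskL [ 0.68  -0.378  0.   ]
mat (263, 178, 59, 42) 395
riser (245, 257, 65, 74) 1742
tray (263, 168, 59, 54) 1919
```

Run:
```python
from h import *
r=read_camera('wrist'); print(np.round(r['T_tool_cam'],3).tolist(),np.round(r['mtx'],1).tolist())
```

```text
[[-0.0, -0.962, -0.272, 0.071], [1.0, -0.0, -0.0, 0.0], [0.0, -0.272, 0.962, -0.144], [0.0, 0.0, 0.0, 1.0]] [[352.4, 0.0, 315.3], [0.0, 352.4, 201.2], [0.0, 0.0, 1.0]]
```

jog_arm:
  motion:
    - [[0,0,0,1,0],[0,0,0,1,0],[0,0.5,-0.5,1,0],[0,0.8,-0.9,1,-1],[0,0.9,-1,0.8,-1]]

```text
t: 1.77
tcp_pos: [0.3358, 0.5237, 0.3716]
orientation: [0.319, 0.948, 0.001, -0.0]
force: [0.8, 0.4, 0.7]
width: 0.0853
grasp_force: 0.0
```

jog_arm:
  motion:
    - [[0,0.9,-1,0.5,-1],[0,0.9,-1,0,-1],[0,0.9,-1,0,-1],[0,0.9,-1,0,-1],[0,0.9,-1,0,-1]]

```text
t: 2.18
tcp_pos: [0.4715, 0.3722, 0.3841]
orientation: [0.555, 0.832, 0.0, 0.0]
force: [1.0, 0.8, -0.4]
width: 0.085
grasp_force: 0.0
```

jog_arm:
  motion:
    - [[0,0.9,-1,0,-1],[0,0.9,-1,0,-1],[0,0.9,-1,0,-1],[0,0.6,-1,0,-1],[0,0,-1,0,0]]

```text
t: 2.6
tcp_pos: [0.5723, 0.2211, 0.3831]
orientation: [0.717, 0.697, -0.0, 0.001]
force: [0.2, -0.2, -1.2]
width: 0.0854
grasp_force: 0.0
```

```bash
cat >> h.py <<'E'
from scipy.spatial.transform import Rotation as R
def wsnap(f=None):
    s=sense(); r=dict(read_camera('wrist'))
    T=np.eye(4); T[:3,:3]=R.from_quat(s['orientation']).as_matrix(); T[:3,3]=s['tcp_pos']
    r['cam_to_world']=T@np.array(r['T_tool_cam'])
    if f: cv2.imwrite('pics/'+f,r['image']); np.savez('pics/'+f+'.npz',mtx=r['mtx'],cam_to_world=r['cam_to_world'])
    return r
E
python3 - <<'E'
from h import *
r=wsnap('w1.png')
for t in ['riser','tub','tray','tub_bar','mat','spacer_0']:
    for d in trace('wrist',t)[:3]: print(t,round(d['confidence'],2),d['rect'])
E
```

```text
riser 0.56 [274.4, 104.4, 111.0, 108.4]
tub 0.77 [249.9, 69.4, 136.1, 216.0]
tray 0.57 [315.9, 322.5, 77.9, 49.6]
tub_bar 0.82 [250.4, 67.0, 132.1, 218.3]
mat 0.95 [297.1, 320.1, 102.9, 54.4]
spacer_0 0.79 [299.1, 194.9, 57.1, 29.3]
spacer_0 0.67 [291.2, 131.7, 60.5, 37.5]
spacer_0 0.57 [291.4, 165.8, 60.4, 34.8]
```

View pics/w1.png

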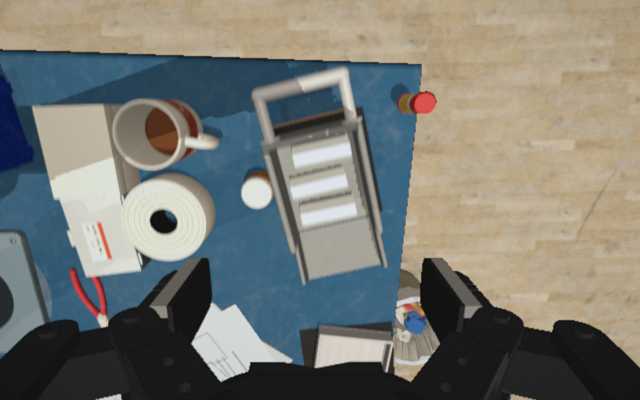

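Run:
```python
from h import *
z=np.load('pics/w1.png.npz')
P=lambda x,y,zz:ray(z,(x,y),zz)
bl,br=P(256,93,.15),P(348,70,.15); ll,lr=P(305,284,.1305),P(386,266,.1305)
b=(bl+br)/2; l=(ll+lr)/2
print(bl,br,ll,lr,b,l, np.linalg.norm(bl-br),np.linalg.norm((b-l)[:2]),np.degrees(np.arctan2(*(b-l)[1::-1])),np.degrees(np.arctan2(*(br-bl)[1::-1])))
print('jar',P(256,189,.052))
# refine with model overlay
yaw=np.arctan2(*(b-l)[1::-1]); ex=np.array([np.cos(yaw),np.sin(yaw)])
o=(b[:2]-ex*.108+l[:2]+ex*.116)/2; print('tub',o,np.degrees(yaw))
ey=np.array([-ex[1],ex[0]])
W=lambda x,y,zz:np.r_[o+ex*x+ey*y,zz+.075]
im=cv2.imread('pics/w1.png')
pts=[W(*p) for p in [(.108,.045,.075),(.108,-.045,.075),(.06,.05,.1),(.06,-.05,.1),(-.06,.05,.1),(-.06,-.05,.1),(-.116,.045,.0555),(-.116,-.045,.0555),(.06,.05,-.0),(.07,.065,0),(.07,-.065,0),(-.07,.065,0),(-.07,-.065,0)]]
for u,v in proj(z,pts): cv2.drawMarker(im,(int(round(u*1)),int(round(v))),(0,0,255),0,5)
cv2.imwrite('pics/w1o.png',cv2.resize(im[50:370,220:430],None,fx=2.8,fy=1.87*1,interpolation=2) if 0 else cv2.resize(im[50:310,230:430],None,fx=2.3,fy=2.3,interpolation=2))
```

```text
[0.51215696 0.30086297 0.15      ] [0.60625902 0.32034501 0.15      ] [0.5534506  0.07102185 0.1305    ] [0.65430916 0.09295809 0.1305    ] [0.55920799 0.31060399 0.15      ] [0.60387988 0.08198997 0.1305    ] 0.09609759352207912 0.2329376512581776 101.05645804615939 11.696757790505492
jar [0.48701283 0.17609569 0.052     ]
tub [0.58077683 0.20022273] 101.05645804615939
```

View pics/w1o.png

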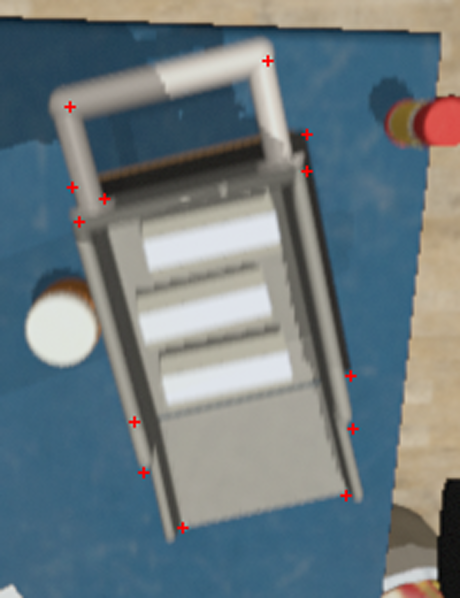

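jog_arm:
  motion:
    - [[0,0.2,-1,-0.3,0],[0,0.2,-1,-0.3,0],[0,0.2,-1,-0.3,0],[0,0.2,-1,0,0],[0,0.2,-1,0,0]]

```text
t: 3.37
tcp_pos: [0.5992, 0.0742, 0.356]
orientation: [0.713, 0.701, -0.0, -0.0]
force: [0.6, -0.1, -0.4]
width: 0.0855
grasp_force: 0.0
```

jog_arm:
  motion:
    - [[0,0,-1,0,0],[0,0,-1,0,0],[0,0,-1,0,0],[0,0,-1,0,0],[0,0,-1,0,0]]

```text
t: 3.78
tcp_pos: [0.5997, -0.0758, 0.3567]
orientation: [0.713, 0.701, 0.0, -0.0]
force: [0.2, 1.1, 0.4]
width: 0.0855
grasp_force: 0.0
```

jog_arm:
  motion:
    - [[0,0,-1,0,0],[0,0,-0.5,0,0],[0,0,0,0,0],[0,0,0,0,0]]

```text
t: 4.12
tcp_pos: [0.5998, -0.1206, 0.3566]
orientation: [0.714, 0.7, 0.0, -0.0]
force: [0.2, 0.7, -1.0]
width: 0.0852
grasp_force: 0.0
```

Run:
```python
from h import *
r=wsnap('w2.png'); print(sense()['tcp_pos'])
for t in ['tray','mat','tray_fin']:
    for d in trace('wrist',t)[:1]: print(t,round(d['confidence'],2),d['rect'])
```

```text
[ 0.5999778  -0.11921695  0.35650134]
tray 0.68 [284.1, 121.8, 100.0, 148.5]
mat 0.74 [267.8, 123.3, 123.3, 136.7]
tray_fin 0.98 [284.4, 125.5, 101.5, 146.2]
```

View pics/w2.png

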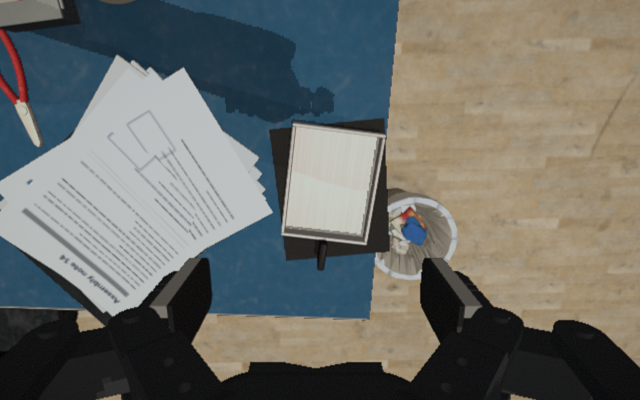

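Run:
```python
from h import *
z=np.load('pics/w2.png.npz')
im=cv2.imread('pics/w2.png')
P=lambda x,y,zz:ray(z,(x,y),zz)
m=np.array([P(*p,.001) for p in [(271,128),(385,119),(389,250),(287,260)]])
t=np.array([P(*p,.028) for p in [(294,123),(386,133),(366,243),(282,232)]])
for q in (m,t):
    print(np.round(q,4)); c=q.mean(0); f=(q[0]+q[1]-q[2]-q[3])[:2]; s=(q[1]+q[2]-q[0]-q[3])[:2]
    print('c',c,'yaw',np.degrees(np.arctan2(f[1],f[0])),np.degrees(np.arctan2(s[1],s[0])),np.linalg.norm(f)/2,np.linalg.norm(s)/2)
print('fin',P(320,256,.045),P(322,268,.045))
cv2.imwrite('pics/w2c.png',cv2.resize(im[100:290,250:410],None,fx=3.1,fy=3.1,interpolation=2))
```

```text
[[ 0.5367 -0.0846  0.001 ]
 [ 0.6948 -0.0755  0.001 ]
 [ 0.7076 -0.2716  0.001 ]
 [ 0.5506 -0.2853  0.001 ]]
c [ 0.62244175 -0.17925963  0.001     ] yaw 93.85848442652208 4.145902392271613 0.19882051635177955 0.1580082390374061
[[ 0.5706 -0.0769  0.028 ]
 [ 0.6916 -0.0922  0.028 ]
 [ 0.6683 -0.2481  0.028 ]
 [ 0.5479 -0.2288  0.028 ]]
c [ 0.61960203 -0.1615143   0.028     ] yaw 81.49659384603235 -8.134173388867868 0.15558310467370245 0.12190840245616527
fin [ 0.60156162 -0.25936085  0.045     ] [ 0.60410305 -0.27793264  0.045     ]
```

View pics/w2c.png

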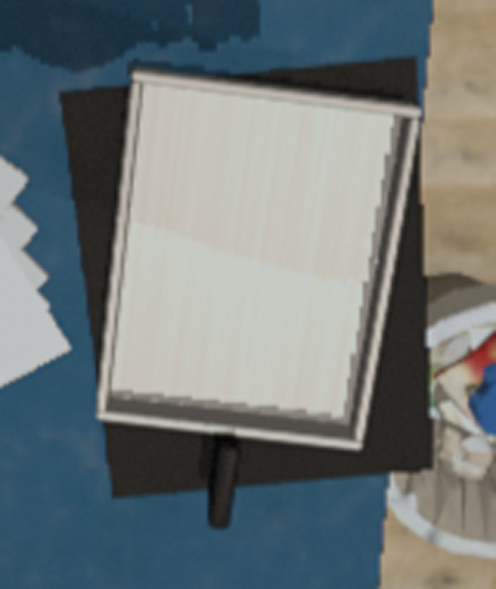

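jog_arm:
  motion:
    - [[0,0.2,-1,-1,-0.6],[0,0,-1,-1,-0.6],[0,0,-1,-1,0],[0,0,-1,-1,0],[0,0,-0.72,-1,0]]

```text
t: 4.73
tcp_pos: [0.6054, -0.2618, 0.208]
orientation: [0.757, 0.654, -0.0, 0.001]
force: [0.2, -1.2, 0.2]
width: 0.0855
grasp_force: 0.0
```

jog_arm:
  motion:
    - [[0,0,0,-1,0],[0,0,0,-1,0],[0,0,0,-1,0],[0,0,0,-1,0],[0,0,0,0,0]]

```text
t: 5.15
tcp_pos: [0.602, -0.2566, 0.083]
orientation: [0.756, 0.655, -0.002, -0.005]
force: [-0.6, 1.1, -0.5]
width: 0.0855
grasp_force: 0.0
```

Run:
```python
from h import *
r=wsnap('w3.png'); s=sense();print(s['tcp_pos'],s['orientation'])
```

```text
[ 0.60365481 -0.25785923  0.08628885] [ 0.75606938  0.65448345 -0.00124718 -0.00299089]
```

View pics/w3.png

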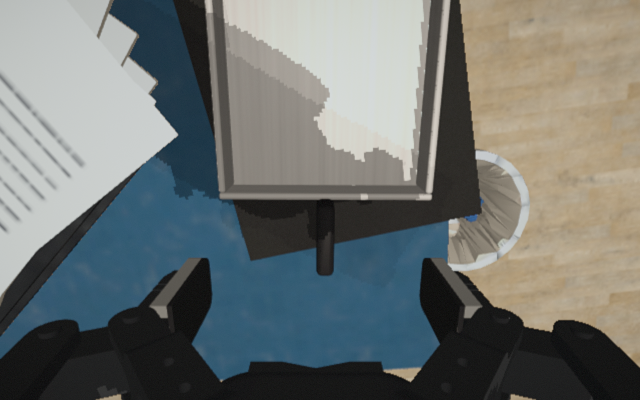

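Run:
```python
from h import *
z=np.load('pics/w3.png.npz')
for p in [(325,270,.045),(326,205,.045),(221,197,.028),(431,197,.028),(249,260,.001),(480,213,.001)]: print(p,np.round(ray(z,p[:2],p[2]),4))
print(sense()['tcp_pos'])
```

```text
(325, 270, 0.045) [ 0.6021 -0.2788  0.045 ]
(326, 205, 0.045) [ 0.6078 -0.2408  0.045 ]
(221, 197, 0.028) [ 0.5472 -0.2323  0.028 ]
(431, 197, 0.028) [ 0.6687 -0.2495  0.028 ]
(249, 260, 0.001) [ 0.5481 -0.2858  0.001 ]
(480, 213, 0.001) [ 0.7081 -0.2735  0.001 ]
[ 0.60365481 -0.25785923  0.08628885]
```

jog_arm:
  motion:
    - [[0,0.03,-0.1,-0.8,0],[0,0,0,-0.8,0],[0,0,0,-0.5,0],[0,0,0,-0.3,0],[0,0,0,0,0]]
  squeeze: 40

```text
t: 5.62
tcp_pos: [0.606, -0.2626, 0.0165]
orientation: [0.756, 0.654, -0.0, -0.001]
force: [0.2, 0.2, 0.2]
width: 0.0853
grasp_force: 0.0
```

jog_arm:
  motion:
    - [[1,0,0,0,0],[1,0,0,0,0],[1,0,0,0,0],[1,0,0,0,0],[1,0,0,0,0]]

```text
t: 6.03
tcp_pos: [0.6067, -0.2635, 0.0179]
orientation: [0.757, 0.654, 0.0, 0.0]
force: [-0.5, -0.2, 0.1]
width: 0.0256
grasp_force: 0.0
```

jog_arm:
  motion:
    - [[1,0,0,0,0],[1,0,0,0,0],[1,0,0,0,0],[1,0,0,0,0]]

```text
t: 6.37
tcp_pos: [0.6065, -0.2635, 0.0176]
orientation: [0.757, 0.654, 0.0, 0.0]
force: [-1.0, -0.4, 4.4]
width: 0.0092
grasp_force: 40.3
```

jog_arm:
  motion:
    - [[1,0.06,0.25,0,0],[1,0.06,0.5,0,0],[1,0.06,0.5,0,0],[1,0.06,0.5,0,0],[1,0.06,0.5,0,0.4]]

```text
t: 6.78
tcp_pos: [0.6161, -0.1952, 0.0176]
orientation: [0.743, 0.67, 0.0, 0.001]
force: [1.9, -4.3, 4.8]
width: 0.009
grasp_force: 40.2
```

jog_arm:
  motion:
    - [[1,0.06,0.5,0,0.4],[1,0.06,0.5,0,0.4],[1,0.06,0.5,0,0.4],[1,0.06,0.5,0,0.4],[1,0.06,0.5,0,0.4]]

```text
t: 7.2
tcp_pos: [0.6249, -0.1198, 0.0176]
orientation: [0.667, 0.745, 0.0, 0.001]
force: [0.0, -4.2, 5.8]
width: 0.0091
grasp_force: 40.3
```

jog_arm:
  motion:
    - [[1,0.06,0.5,0,0.4],[1,0.06,0.5,0,0.4],[1,0.06,0.5,0,0],[1,0,0.3,0,0],[1,0,0,0,0]]

```text
t: 7.62
tcp_pos: [0.6304, -0.0628, 0.0176]
orientation: [0.635, 0.773, 0.001, -0.0]
force: [1.0, 0.8, 7.1]
width: 0.0095
grasp_force: 40.6
```

Run:
```python
from h import *
s=sense();print(s['tcp_pos'],s['orientation'],s['force'],np.degrees(2*np.arctan2(s['orientation'][1],s['orientation'][0])))
```

```text
[ 0.63035763 -0.06281473  0.01759925] [ 6.34806933e-01  7.72670241e-01  8.98769815e-04 -2.22152059e-04] [1.04792245 0.81251062 7.06150738] 101.18862661895974
```

jog_arm:
  motion:
    - [[1,0,0.15,0,0],[1,0,0.1,0,0],[1,0,0,0,0],[0,0,0,0,0],[0,0,0,0,0]]

```text
t: 8.03
tcp_pos: [0.6287, -0.0566, 0.0164]
orientation: [0.636, 0.772, 0.0, -0.002]
force: [0.0, -0.6, -0.0]
width: 0.0327
grasp_force: 0.0
```

jog_arm:
  motion:
    - [[0,0,0,0,0],[0,0,0,0,0],[0,0,0,0.5,0],[0,0,0,1,0],[0,0,0,1,0]]

```text
t: 8.45
tcp_pos: [0.6286, -0.0591, 0.0929]
orientation: [0.637, 0.771, -0.001, -0.001]
force: [1.6, 0.5, 0.6]
width: 0.0854
grasp_force: 0.0
```

jog_arm:
  motion:
    - [[0,0,0,1,0],[0,0,0.5,1,0],[0,0,1,1,0],[0,0,1,1,0],[0,0,1,1,0]]

```text
t: 8.87
tcp_pos: [0.6291, 0.045, 0.2432]
orientation: [0.637, 0.771, 0.0, 0.0]
force: [1.1, 0.7, -0.1]
width: 0.0855
grasp_force: 0.0
```

jog_arm:
  motion:
    - [[0,0,0.5,1,0],[0,0,0,1,0],[0,0,0,0,0],[0,0,0,0,0],[0,0,0,0,0]]

```text
t: 9.28
tcp_pos: [0.6291, 0.0587, 0.3007]
orientation: [0.637, 0.771, -0.0, -0.0]
force: [0.1, 0.1, -1.0]
width: 0.0851
grasp_force: 0.0
```

Run:
```python
from h import *
r=wsnap('w4.png'); s=sense();print(s['tcp_pos'],s['orientation'],s['force'])
im=r['image']; cv2.imwrite('pics/w4c.png',cv2.resize(im[0:330,170:450],None,fx=1.8,fy=1.8,interpolation=2))
```

```text
[0.6288184  0.05859865 0.29990275] [ 6.37274086e-01  7.70636761e-01 -6.05561347e-04 -5.96150223e-04] [ 0.15762611  0.02685547 -0.32529681]
```

View pics/w4c.png

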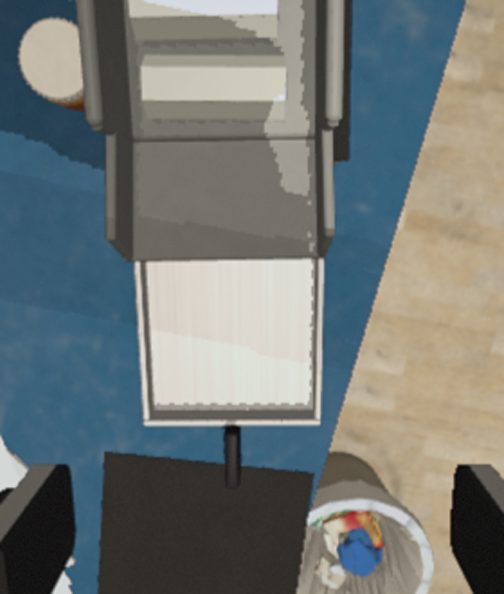

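Run:
```python
from h import *
z=np.load('pics/w4.png.npz')
P=lambda x,y,zz:ray(z,(170+x/1.8,y/1.8),zz)
c=lambda a,b:(a+b)/2
l=c(P(131,259,.1305),P(316,257,.1305)); e=c(P(144,424,.028),P(321,424,.028))
print('lip',l,'tray end',e)
wl,wr=P(145,424,.028),P(320,424,.028);print(np.degrees(np.arctan2(*(wr-wl)[1::-1])))
ex=np.array([np.cos(np.radians(101.1)),np.sin(np.radians(101.1))]); o=l[:2]+.116*ex; print('tub',o)
d=e[:2]-o; print('tray end in tub',d@ex,d@[-ex[1],ex[0]])
```

```text
lip [0.60249286 0.08911147 0.1305    ] tray end [ 0.62462822 -0.03635258  0.028     ]
10.860344564666734
tub [0.58016031 0.20294142]
tray end in tub -0.24337849615919424 0.002433317008787579
```

jog_arm:
  motion:
    - [[0.48,-0.2,0.7,0,-1],[0.48,-0.2,0.7,0,-1],[0.48,-0.2,0.7,0,-1],[0.48,-0.2,0.7,0,-1],[0.48,-0.2,0.7,0,-1]]

```text
t: 9.75
tcp_pos: [0.5985, 0.1643, 0.2991]
orientation: [0.817, 0.577, -0.001, -0.0]
force: [-0.7, 0.7, 0.1]
width: 0.0448
grasp_force: 0.0
```

jog_arm:
  motion:
    - [[0.48,-0.2,0.7,0,-1],[0.48,-0.2,0.7,0,-1],[0.48,-0.2,0.7,0,-1],[0.48,-0.2,0.7,0,-1],[0.48,-0.2,0.7,0,-1]]

```text
t: 10.17
tcp_pos: [0.5686, 0.2693, 0.2992]
orientation: [0.938, 0.346, -0.001, 0.0]
force: [0.1, 1.1, 0.5]
width: 0.0443
grasp_force: 0.0
```

jog_arm:
  motion:
    - [[0.48,-0.2,0.7,0,-1],[0.48,-0.1,0.6,0,-1],[0.48,0,0,0,-1],[0.48,0,0,0,-1],[0.48,0,0,0,-1]]

```text
t: 10.58
tcp_pos: [0.5599, 0.3077, 0.2991]
orientation: [0.996, 0.092, -0.001, 0.001]
force: [-0.2, -0.4, 0.1]
width: 0.0441
grasp_force: 0.0
```

jog_arm:
  motion:
    - [[0.48,0,0,-0.4,0],[0.48,0,0,-0.4,0],[0.48,0,0,0,0],[0.48,0,0,0,0]]

```text
t: 10.92
tcp_pos: [0.5597, 0.3074, 0.2747]
orientation: [0.995, 0.095, -0.002, 0.001]
force: [0.1, -0.0, 0.1]
width: 0.0445
grasp_force: 0.0
```

Run:
```python
from h import *
r=wsnap('w5.png'); s=sense();print(s['tcp_pos'],s['orientation'],s['force'],s['joints'],s['width'])
print(proj(r,[[.5593,.309,.15],np.r_[s['tcp_pos'][:2],.15]]), proj(r,s['tcp_pos']))
```

```text
[0.56030342 0.30763573 0.2756593 ] [ 9.95456507e-01  9.52135504e-02 -7.73890025e-04  3.50598117e-04] [-0.37514246 -0.30932047  0.14132851] [-1.05765729  0.56516342  0.73091153  1.55139848 -0.39677431  1.18015006
 -1.63081785] 0.04451768173881599
[[315.09491425 190.34260711]
 [317.04367414 189.44570159]] [[318.50420692 259.111503  ]]
```

View pics/w5.png

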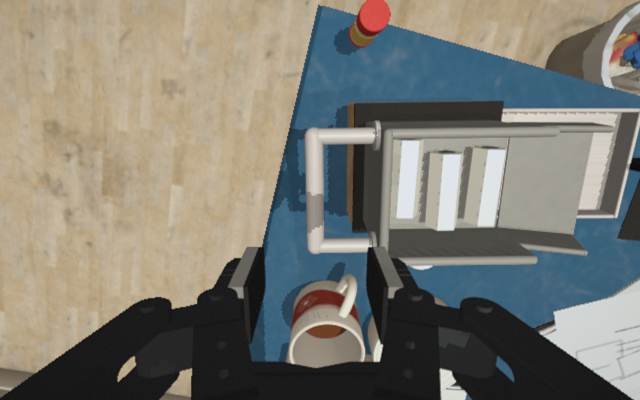

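jog_arm:
  motion:
    - [[0.48,0,0.06,-1,0],[0.48,0,0,-1,0],[0.48,0,0,-1,0],[0.48,0,0,-0.6,0],[0.48,0,0,-0.6,0]]
  squeeze: 40

```text
t: 11.38
tcp_pos: [0.5604, 0.3097, 0.1493]
orientation: [0.995, 0.095, -0.0, 0.0]
force: [-0.5, -0.6, -0.3]
width: 0.0442
grasp_force: 0.0
```

jog_arm:
  motion:
    - [[0.48,0,0,-0.4,0],[0.48,0,0,-0.2,0],[0.6,0,0,0,0],[0.65,0,0,0,0],[0.7,0,0,0,0]]

```text
t: 11.8
tcp_pos: [0.5616, 0.3101, 0.1338]
orientation: [0.996, 0.095, 0.001, -0.0]
force: [-0.3, -0.7, 0.5]
width: 0.0257
grasp_force: 0.0
```

jog_arm:
  motion:
    - [[0.73,0,0,0,0],[0.76,0,0,0,0],[0.79,0,0,0,0],[0.79,0,0,0,0]]

```text
t: 12.13
tcp_pos: [0.5608, 0.31, 0.1329]
orientation: [0.996, 0.095, 0.0, -0.0]
force: [-0.6, 0.1, 0.3]
width: 0.018
grasp_force: 0.0
```

Run:
```python
from h import *
s=sense();print(s['tcp_pos'],s['orientation'],s['force'],s['width'],s['wrist_torque'])
```

```text
[0.56078841 0.30996506 0.13289402] [ 9.95507992e-01  9.46772159e-02  2.00978070e-04 -1.48979791e-04] [-0.56457112  0.06760801  0.27922512] 0.01801143458280657 [-0.00447435  0.00660111 -0.02161031]
```

jog_arm:
  motion:
    - [[1,0,0,0,0],[1,0,0,0,0],[1,0,0,0,0],[1,0,0,0,0]]
  squeeze: 40

```text
t: 12.47
tcp_pos: [0.5611, 0.3093, 0.133]
orientation: [0.996, 0.094, 0.0, 0.0]
force: [-1.1, -3.0, 5.8]
width: 0.0128
grasp_force: 39.3
```

Run:
```python
from h import *
s=sense();print(s['tcp_pos'],s['orientation'],s['force'],s['width'],s['grasp_force'])
ex=np.array([np.cos(np.radians(101)),np.sin(np.radians(101))])
a0=np.arctan2(75,168);Rr=np.hypot(75,168)
prev=np.zeros(3)
for i,th in enumerate(np.arange(0,61,2.5)):
    a=a0+np.radians(th); h=Rr*(np.cos(a)-np.cos(a0)); v=Rr*(np.sin(a)-np.sin(a0))
    p=np.r_[ex*h,v]/30; print(th,np.round(p-prev,2),np.round(p*30,1)); prev=np.round(p-prev,2)+prev
```

```text
[0.56106683 0.30928743 0.13299308] [9.95529505e-01 9.44505077e-02 2.50570838e-04 2.08911342e-04] [-1.05308261 -2.96562727  5.81919363] 0.012775061705306807 39.30420219898224
0.0 [-0.  0.  0.] [-0.  0.  0.]
2.5 [ 0.02 -0.11  0.24] [ 0.7 -3.4  7.3]
5.0 [ 0.03 -0.12  0.24] [ 1.4 -7.  14.4]
7.5 [ 0.02 -0.14  0.23] [  2.1 -11.   21.3]
10.0 [ 0.03 -0.14  0.22] [  3.  -15.3  28. ]
12.5 [ 0.03 -0.15  0.22] [  3.9 -19.8  34.6]
15.0 [ 0.03 -0.16  0.21] [  4.8 -24.7  40.9]
17.5 [ 0.03 -0.17  0.21] [  5.8 -29.8  47. ]
20.0 [ 0.04 -0.18  0.19] [  6.8 -35.1  52.9]
22.5 [ 0.03 -0.19  0.19] [  7.9 -40.7  58.6]
25.0 [ 0.04 -0.19  0.18] [  9.1 -46.6  64. ]
27.5 [ 0.04 -0.2   0.17] [ 10.2 -52.6  69.1]
30.0 [ 0.04 -0.21  0.17] [ 11.5 -58.9  74. ]
32.5 [ 0.04 -0.22  0.15] [ 12.7 -65.4  78.5]
35.0 [ 0.05 -0.22  0.14] [ 14.  -72.1  82.8]
37.5 [ 0.04 -0.23  0.13] [ 15.3 -78.9  86.8]
40.0 [ 0.05 -0.23  0.12] [ 16.7 -85.9  90.4]
42.5 [ 0.04 -0.24  0.12] [ 18.1 -93.1  93.8]
45.0 [ 0.05 -0.25  0.1 ] [  19.5 -100.4   96.8]
47.5 [ 0.05 -0.24  0.09] [  21.  -107.8   99.5]
50.0 [ 0.05 -0.25  0.08] [  22.4 -115.3  101.9]
52.5 [ 0.05 -0.26  0.06] [  23.9 -122.9  103.9]
55.0 [ 0.05 -0.25  0.06] [  25.4 -130.6  105.6]
57.5 [ 0.05 -0.26  0.05] [  26.9 -138.4  107. ]
60.0 [ 0.05 -0.26  0.03] [  28.4 -146.2  108. ]
```

jog_arm:
  motion:
    - [[1,0.01,-0.05,0.12,0],[1,0.01,-0.06,0.12,0],[1,0.01,-0.06,0.12,0],[1,0.02,-0.06,0.12,0],[1,0,0,0,0]]

```text
t: 12.88
tcp_pos: [0.5623, 0.3026, 0.1474]
orientation: [0.996, 0.094, 0.0, -0.0]
force: [0.6, -0.6, -4.4]
width: 0.0127
grasp_force: 38.9
```

Run:
```python
from h import *
s=sense();print(s['tcp_pos'],s['orientation'],s['force'],s['width'],s['grasp_force'])
```

```text
[0.56228768 0.30258903 0.14743016] [ 9.95543685e-01  9.43013799e-02  3.66700252e-05 -1.39891789e-04] [ 0.5833359  -0.6404038  -4.39709793] 0.01272028147701531 38.85437071323395
```

jog_arm:
  motion:
    - [[1,0.02,-0.14,0.23,0],[1,0.03,-0.14,0.22,0],[1,0.03,-0.15,0.22,0],[1,0.03,-0.16,0.21,0],[1,0,0,0,0]]

```text
t: 13.3
tcp_pos: [0.5668, 0.2846, 0.1756]
orientation: [0.996, 0.094, 0.001, -0.001]
force: [-0.4, 1.5, -3.3]
width: 0.0126
grasp_force: 38.9
```

jog_arm:
  motion:
    - [[1,0.03,-0.17,0.21,0],[1,0.04,-0.18,0.19,0],[1,0.03,-0.19,0.19,0],[1,0.04,-0.19,0.18,0],[1,0,0,0,0]]

```text
t: 13.72
tcp_pos: [0.571, 0.2627, 0.1986]
orientation: [0.996, 0.094, 0.001, -0.001]
force: [0.2, 5.0, 1.2]
width: 0.0126
grasp_force: 39.1
```

jog_arm:
  motion:
    - [[1,0.04,-0.2,0.17,0],[1,0.04,-0.21,0.17,0],[1,0.04,-0.22,0.15,0],[1,0.05,-0.22,0.14,0],[1,0,0,0,0]]

```text
t: 14.13
tcp_pos: [0.576, 0.2383, 0.2177]
orientation: [0.996, 0.094, 0.001, -0.002]
force: [-1.5, 5.9, 7.3]
width: 0.0121
grasp_force: 39.4
```

Run:
```python
from h import *
s=sense();print(s['tcp_pos'],s['orientation'],s['force'],s['width'],s['grasp_force'])
for n in ['side']:
    snap(n,n+'1.png')
    for t in ['spacer_0','tub','tray']:
        for d in trace(n,t)[:3]: print(t,round(d['confidence'],2),d['rect'])
```

```text
[0.57598558 0.23834992 0.21769085] [ 0.99553473  0.09437301  0.00142431 -0.00151853] [-1.53602719  5.90689624  7.32308018] 0.012107371032073619 39.38992917537689
spacer_0 0.46 [242.9, 216.0, 58.2, 61.2]
tub 0.85 [241.3, 218.0, 59.3, 55.3]
tray 0.61 [280.9, 207.6, 25.3, 50.5]
```

jog_arm:
  motion:
    - [[1,0.04,-0.2,0.16,0],[1,0.05,-0.23,0.13,0],[1,0.04,-0.24,0.12,0],[1,0.05,-0.25,0.1,0],[1,0,0,0,0]]

```text
t: 14.75
tcp_pos: [0.5817, 0.2095, 0.2331]
orientation: [0.996, 0.094, 0.002, -0.001]
force: [-1.8, 4.7, 8.4]
width: 0.0124
grasp_force: 40.8
```

Run:
```python
from h import *
s=sense();print(s['tcp_pos'],s['orientation'],s['force'],s['width'],s['grasp_force'])
```

```text
[0.58170471 0.20946879 0.23308916] [ 9.95582084e-01  9.38764683e-02  1.67253617e-03 -8.51362814e-04] [-1.75058063  4.74181647  8.43083216] 0.012378152569336432 40.79144597053528
```

jog_arm:
  motion:
    - [[1,0.01,0.01,0.04,0],[1,0.03,-0.12,0.06,0],[1,0.03,-0.12,0.05,0],[1,0.03,-0.12,0.05,0],[1,0.02,-0.12,0.04,0]]

```text
t: 15.17
tcp_pos: [0.5841, 0.1959, 0.2385]
orientation: [0.996, 0.095, 0.0, -0.0]
force: [-0.7, 4.5, 5.4]
width: 0.0123
grasp_force: 40.0
```

Run:
```python
from h import *
s=sense();print(s['tcp_pos'],s['orientation'],s['force'],s['width'],s['grasp_force'])
r=snap('side','side2.png')
print([(t,round(d['confidence'],2),d['rect']) for t in ['spacer_0','tub','tray'] for d in trace('side',t)[:3]])
im=r['image'][190:340,215:365]
r=snap('scene','scene2.png')
print([(t,round(d['confidence'],2),d['rect']) for t in ['spacer_0','tub','tray'] for d in trace('scene',t)[:3]])
im2=r['image'][150:300,230:380]
f=lambda i:cv2.resize(i,(398,398),interpolation=2)
cv2.imwrite('pics/two.png',np.hstack([f(im),f(im2)]))
```

```text
[0.58410462 0.19587176 0.23846874] [ 9.95514438e-01  9.46091056e-02  2.75294638e-04 -2.13001182e-04] [-0.68420159  4.5386561   5.41583581] 0.01231036619206331 39.98927414417267
[('tub', 0.71, [244.4, 208.5, 55.3, 46.5]), ('tray', 0.75, [297.8, 220.1, 11.3, 39.0])]
[('tub', 0.81, [241.3, 184.5, 63.7, 42.5]), ('tub', 0.59, [292.9, 187.5, 30.3, 54.2]), ('tray', 0.91, [293.2, 190.7, 28.5, 53.1])]
```

jog_arm:
  motion:
    - [[1,0.03,-0.12,0.04,0],[1,0.02,-0.13,0.04,0],[1,0.03,-0.13,0.03,0],[1,0.02,-0.13,0.03,0],[1,0,0,0,0]]

```text
t: 15.98
tcp_pos: [0.5876, 0.1791, 0.243]
orientation: [0.996, 0.094, 0.001, 0.0]
force: [-0.6, 1.8, 7.5]
width: 0.0122
grasp_force: 40.7
```

jog_arm:
  motion:
    - [[1,0,0,0,0],[1,0,0,0,0],[1,0,0,0,0]]

```text
t: 16.23
tcp_pos: [0.5874, 0.1798, 0.2428]
orientation: [0.996, 0.094, 0.001, 0.0]
force: [-1.3, 4.0, 8.1]
width: 0.0127
grasp_force: 40.8
```

Run:
```python
from h import *
s=sense();print(s['tcp_pos'],s['orientation'],s['force'],s['width'],s['grasp_force'])
ims=[]
for n,(v,u) in [('side',(190,215)),('scene',(150,230))]:
    r=snap(n,n+'3.png')
    print([(t,round(d['confidence'],2),d['rect']) for t in ['spacer_0','tub','tray'] for d in trace(n,t)[:4]])
    ims.append(cv2.resize(r['image'][v:v+150,u:u+150],(398,398),interpolation=2))
cv2.imwrite('pics/two3.png',np.hstack(ims))
```

```text
[0.58738608 0.17980751 0.24284986] [9.95552815e-01 9.42032143e-02 5.31834271e-04 2.51486770e-04] [-1.32791746  3.95341178  8.07864008] 0.012749758358252294 40.750508308410645
[('spacer_0', 0.41, [203.2, 297.6, 19.6, 35.5]), ('tub', 0.68, [241.0, 204.7, 58.5, 54.7]), ('tray', 0.57, [299.2, 218.9, 12.2, 56.0])]
[('spacer_0', 0.4, [300.3, 215.5, 5.4, 1.8]), ('spacer_0', 0.21, [246.0, 182.6, 58.2, 44.8]), ('tub', 0.79, [243.2, 181.6, 59.8, 46.1]), ('tub', 0.39, [323.6, 246.1, 48.0, 43.5]), ('tray', 0.44, [293.1, 270.0, 34.9, 43.2])]
```

Run:
```python
from h import *
r=wsnap('w6.png')
print([(t,round(d['confidence'],2),d['rect']) for t in ['spacer_0','tub','tray'] for d in trace('wrist',t)[:4]])
two=cv2.imread('pics/two3.png')[60:330]
w=cv2.resize(r['image'][:, 140:],(500,400))[:330]
c=np.zeros((600,796,3),np.uint8); c[:270]=two; c[270:,:500]=w
z=cv2.imread('pics/scene3.png')[190:260,285:345]; c[270:600,505:788]=cv2.resize(z,(283,330),interpolation=2)
cv2.imwrite('pics/m.png',c)
```

```text
[('spacer_0', 0.81, [442.3, 145.3, 34.5, 63.2]), ('spacer_0', 0.64, [492.1, 141.0, 35.9, 62.9]), ('spacer_0', 0.63, [469.5, 131.5, 34.4, 69.3]), ('spacer_0', 0.43, [203.8, 105.8, 167.9, 143.6]), ('tub', 0.98, [264.1, 125.4, 218.5, 244.4]), ('tray', 0.88, [376.2, 111.1, 204.5, 120.2])]
```

View pics/m.png

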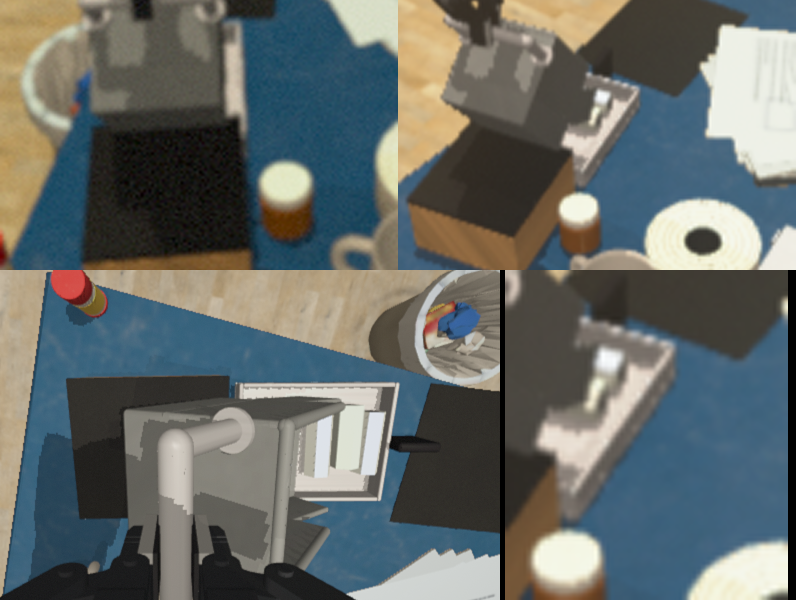

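jog_arm:
  motion:
    - [[1,-0.02,0.13,-0.03,0],[1,-0.03,0.13,-0.03,0],[1,-0.02,0.13,-0.04,0],[1,-0.03,0.12,-0.04,0],[1,0,0,0,0]]

```text
t: 17.25
tcp_pos: [0.5845, 0.1952, 0.2388]
orientation: [0.996, 0.095, 0.001, 0.001]
force: [-0.8, 0.8, 9.2]
width: 0.0124
grasp_force: 41.0
```

jog_arm:
  motion:
    - [[1,-0.02,0.12,-0.04,0],[1,-0.03,0.12,-0.05,0],[1,-0.03,0.12,-0.05,0],[1,-0.04,0.11,-0.1,0],[1,0,0,0,0]]

```text
t: 17.67
tcp_pos: [0.5813, 0.2113, 0.2321]
orientation: [0.995, 0.095, 0.001, -0.001]
force: [-1.5, 5.1, 12.3]
width: 0.0123
grasp_force: 42.0
```

jog_arm:
  motion:
    - [[1,-0.05,0.25,-0.1,0],[1,-0.04,0.24,-0.12,0],[1,-0.05,0.23,-0.13,0],[1,-0.04,0.2,-0.16,0],[1,0,0,0,0]]

```text
t: 18.08
tcp_pos: [0.5751, 0.24, 0.2156]
orientation: [0.995, 0.096, 0.001, -0.001]
force: [-0.1, 5.7, 8.5]
width: 0.0122
grasp_force: 42.9
```

jog_arm:
  motion:
    - [[1,-0.05,0.24,-0.1,0],[1,-0.04,0.22,-0.15,0],[1,-0.04,0.21,-0.17,0],[1,-0.04,0.2,-0.17,0],[1,0,0,0,0]]

```text
t: 18.5
tcp_pos: [0.5686, 0.2645, 0.1957]
orientation: [0.995, 0.096, -0.001, 0.001]
force: [1.3, 1.7, 0.9]
width: 0.0125
grasp_force: 43.3
```

jog_arm:
  motion:
    - [[1,-0.04,0.19,-0.18,0],[1,-0.03,0.19,-0.19,0],[1,-0.04,0.18,-0.19,0],[1,-0.03,0.17,-0.21,0],[1,0,0,0,0]]

```text
t: 18.92
tcp_pos: [0.5639, 0.2867, 0.1723]
orientation: [0.995, 0.095, -0.002, 0.0]
force: [0.1, -1.2, -2.5]
width: 0.0122
grasp_force: 42.2
```

jog_arm:
  motion:
    - [[1,-0.03,0.16,-0.21,0],[1,-0.03,0.15,-0.22,0],[1,-0.03,0.14,-0.22,0],[1,0,0,0,0],[1,0,0,0,0]]

```text
t: 19.33
tcp_pos: [0.5622, 0.2998, 0.1544]
orientation: [0.995, 0.095, -0.001, 0.0]
force: [0.0, -0.9, -1.3]
width: 0.0123
grasp_force: 41.2
```

Run:
```python
from h import *
s=sense();print(s['tcp_pos'],s['orientation'],s['force'],s['width'],s['grasp_force'])
p=(s['tcp_pos']-[.5611,.3093,.133])*1000; ex=np.array([np.cos(np.radians(101)),np.sin(np.radians(101))])
h=p[:2]@ex; print(h, p[:2]@[-ex[1],ex[0]], p[2], np.degrees(np.arctan2(75+p[2],168+h))-24.06, np.hypot(75+p[2],168+h))
```

```text
[0.56219094 0.2997522  0.15437703] [ 9.95483536e-01  9.49324828e-02 -5.90968566e-04  6.42983584e-05] [ 0.00927362 -0.91866811 -1.30194971] 0.012289987084997353 41.21251165866852
-9.580543048832164 0.7509089122682606 21.377033861964406 7.254915301053806 185.4326211774324
```

jog_arm:
  motion:
    - [[1,-0.01,0.06,-0.12,0],[1,-0.01,0.06,-0.12,0],[1,-0.01,0.06,-0.12,0],[1,0,0.05,-0.1,0],[1,0,0,0,0]]

```text
t: 19.75
tcp_pos: [0.5614, 0.3071, 0.1406]
orientation: [0.995, 0.095, -0.0, -0.0]
force: [0.2, -0.0, -1.6]
width: 0.0123
grasp_force: 41.2
```

jog_arm:
  motion:
    - [[1,-0.01,0.03,-0.06,0],[1,0,0.02,-0.05,0],[1,0,0.02,-0.05,0],[1,0,0,0,0],[1,0,0,0,0]]

```text
t: 20.17
tcp_pos: [0.5616, 0.3087, 0.1368]
orientation: [0.996, 0.095, 0.0, -0.0]
force: [-1.4, 1.5, 1.8]
width: 0.0124
grasp_force: 41.6
```

Run:
```python
from h import *
s=sense();print(s['tcp_pos'],s['orientation'],s['force'],s['width'],s['grasp_force'])
```

```text
[0.56162336 0.30872892 0.1367741 ] [ 9.95503304e-01  9.47262216e-02  9.61476500e-05 -3.24241951e-04] [-1.39669136  1.50812725  1.78240845] 0.012391182853822886 41.55071139335632
```

jog_arm:
  motion:
    - [[1,0,0.01,-0.05,0],[1,0,0,0,0],[1,0,0,0,0]]

```text
t: 20.42
tcp_pos: [0.5617, 0.3092, 0.1361]
orientation: [0.996, 0.095, 0.0, -0.001]
force: [-3.7, 0.1, 10.1]
width: 0.0126
grasp_force: 42.5
```

Run:
```python
from h import *
s=sense();print(s['tcp_pos'],s['force'])
r=snap('side','side4.png'); a=cv2.imread('pics/side0.png')
for t in ['tub','riser']:
    d=trace('side',t)[0]; print(t,d['confidence'],d['rect'])
```

```text
[0.5617111  0.30921759 0.13613262] [-3.7092731   0.09161955 10.12114551]
tub 0.83 [245.7, 218.3, 55.7, 87.2]
riser 0.68 [244.1, 256.4, 67.5, 71.9]
```

jog_arm:
  motion:
    - [[1,0,0,0.04,0],[1,0,0,0,0],[0.75,0,0,0,0],[0.6,0,0,0,0],[0.5,0,0,0,0]]

```text
t: 20.98
tcp_pos: [0.5616, 0.3083, 0.1359]
orientation: [0.996, 0.094, -0.0, 0.0]
force: [0.6, -0.3, -0.8]
width: 0.0425
grasp_force: 0.0
```

jog_arm:
  motion:
    - [[0.5,0,0,0,0],[0.5,0,0,0.4,0],[0.5,0,0,0.8,0],[0.5,0,0,1,0],[0.5,0,0,1,0]]

```text
t: 21.4
tcp_pos: [0.5613, 0.3082, 0.2337]
orientation: [0.996, 0.094, -0.0, 0.0]
force: [0.3, 0.2, -0.2]
width: 0.043
grasp_force: 0.0
```

jog_arm:
  motion:
    - [[0.5,0,0,1,0],[0.5,0,0,0.6,0],[0.5,0,0,0,0],[0.5,0,0,0,0],[0.5,0,0,0,0]]

```text
t: 21.82
tcp_pos: [0.5611, 0.3085, 0.2798]
orientation: [0.996, 0.095, -0.0, 0.0]
force: [0.4, 0.1, 0.1]
width: 0.0421
grasp_force: 0.0
```

Run:
```python
from h import *
r=wsnap('w7.png'); s=sense();print(s['tcp_pos'],s['orientation'],s['width'])
print([(t,round(d['confidence'],2),np.round(d['rect'])) for t in ['tub','riser','tray','spacer_0'] for d in trace('wrist',t)[:4]])
# compare tub in w5 and w7 via feature registration on tub plane
a=cv2.imread('pics/w5.png');za=np.load('pics/w5.png.npz'); zb=np.load('pics/w7.png.npz')
def rect(im,z,zz):
    g=np.array([[.45,.05],[.70,.05],[.70,.36],[.45,.36]]); S=2500
    src=proj(z,[np.r_[p,zz] for p in g]).astype(np.float32)
    dst=((g-[.45,.05])*S).astype(np.float32)
    return cv2.warpPerspective(im,cv2.getPerspectiveTransform(src,dst),(625,775))
A,B=[cv2.cvtColor(rect(i,z,.15),cv2.COLOR_BGR2GRAY) for i,z in ((a,za),(r['image'],zb))]
ox,oy=.45,.05
def reg(x0,x1,y0,y1,n):
    sl=np.s_[int((y0-oy)*2500):int((y1-oy)*2500),int((x0-ox)*2500):int((x1-ox)*2500)]
    p,c=cv2.phaseCorrelate(A[sl].astype(np.float32),B[sl].astype(np.float32),cv2.createHanningWindow((A[sl].shape[1],A[sl].shape[0]),cv2.CV_32F)); print(n,np.array(p)/2.5,'mm',round(c,2))
reg(.49,.64,.27,.345,'bar'); reg(.53,.70,.05,.14,'lip'); reg(.49,.60,.27,.345,'barL');reg(.53,.63,.27,.345,'barR')
```

```text
[0.56082037 0.30844908 0.27920457] [ 9.95511505e-01  9.46357628e-02 -8.93507996e-04  3.43435264e-04] 0.042439020668907826
[('tub', 0.67, array([303., 125., 304., 143.])), ('riser', 0.97, array([347., 103., 155., 133.])), ('tray', 0.84, array([502., 110., 137., 108.])), ('spacer_0', 0.95, array([591., 135.,  37.,  60.])), ('spacer_0', 0.68, array([579., 135.,  25.,  52.]))]
bar [-0.06559883  2.53159885] mm 0.18
lip [ 0.19602211 -0.80227805] mm 0.29
barL [-0.06659245  2.45114095] mm 0.23
barR [0.24772318 0.184709  ] mm 0.54
```

Run:
```python
from h import *
ims=[cv2.imread('pics/w%d.png'%i) for i in (5,7)]; zs=[np.load('pics/w%d.png.npz'%i) for i in (5,7)]
c=np.radians(101); ex=np.array([np.cos(c),np.sin(c)]); ey=np.array([-ex[1],ex[0]]); o=np.array([.5802,.2025])
def rect(im,z,zz):
    g=np.array([[-.15,-.09],[.15,-.09],[.15,.09],[-.15,.09]])
    src=proj(z,[np.r_[o+ex*p[0]+ey*p[1],zz] for p in g]).astype(np.float32)
    return cv2.cvtColor(cv2.warpPerspective(im,cv2.getPerspectiveTransform(src,((g-[-.15,-.09])*3000).astype(np.float32)),(900,540)),cv2.COLOR_BGR2GRAY)
for n,zz,x0,x1,y0,y1 in [('bar',.15,.095,.122,-.035,.035),('bar+y',.15,.095,.122,0.005,.035),('bar-y',.15,.095,.122,-.035,-.005),('wall',.175,.045,.07,-.055,.055),('lip',.1305,-.125,-.1,-.055,.055),('riserback',.075,.060,.080,.03,.07),('riser side',.075,.0,.06,.055,.075)]:
    A,B=[rect(i,z,zz) for i,z in zip(ims,zs)]
    k=lambda v,b:int(round((v+b)*3000))
    t=A[k(y0,.09):k(y1,.09),k(x0,.15):k(x1,.15)]
    res=cv2.matchTemplate(B,t,cv2.TM_CCOEFF_NORMED)
    m=cv2.minMaxLoc(res[max(0,k(y0,.09)-30):k(y0,.09)+31,max(0,k(x0,.15)-30):k(x0,.15)+31])
    print(n,round(m[1],2),((np.array(m[3])-[min(30,k(x0,.15)),min(30,k(y0,.09))])/3).round(2),'mm x,y tub')
```

```text
bar 0.99 [ 0.33 -0.67] mm x,y tub
bar+y 0.99 [ 0.67 -0.67] mm x,y tub
bar-y 1.0 [ 0.   -0.67] mm x,y tub
wall 0.94 [0.33 0.33] mm x,y tub
lip 0.94 [0.67 2.33] mm x,y tub
riserback 0.99 [0.33 0.  ] mm x,y tub
riser side 0.99 [1.33 0.33] mm x,y tub
```

jog_arm:
  motion:
    - [[0.5,0.1,-0.7,0.3,1],[0.5,0.15,-0.85,0,1],[0.5,0.15,-0.85,0,1],[0.5,0.15,-0.85,0,1],[0.5,0.15,-0.85,0,1]]

```text
t: 22.48
tcp_pos: [0.5825, 0.1843, 0.2887]
orientation: [0.936, 0.352, -0.0, 0.0]
force: [-0.0, 1.0, 0.5]
width: 0.0428
grasp_force: 0.0
```

jog_arm:
  motion:
    - [[0.2,0.15,-0.85,0,1],[0,0.15,-0.85,0,1],[0,0.15,-0.85,0,1],[0,0.15,-0.85,0,1],[0,0.15,-0.85,0,1]]

```text
t: 22.9
tcp_pos: [0.6049, 0.0568, 0.2887]
orientation: [0.813, 0.582, -0.0, -0.0]
force: [0.2, 0.0, 0.3]
width: 0.0854
grasp_force: 0.0
```

jog_arm:
  motion:
    - [[0,0.15,-0.85,0,1],[0,0.15,-0.85,0,1],[0,0.2,-0.85,0,1],[0,0.2,-0.85,0,1],[0,0.07,-0.43,0,1]]

```text
t: 23.32
tcp_pos: [0.6281, -0.0612, 0.2888]
orientation: [0.637, 0.771, -0.001, 0.001]
force: [-0.6, -0.2, 0.4]
width: 0.0856
grasp_force: 0.0
```

jog_arm:
  motion:
    - [[0,0,0,-1,0],[0,0,0,-1,0],[0,0,0,-1,0],[0,0,0,0,0],[0,0,0,0,0]]

```text
t: 23.73
tcp_pos: [0.627, -0.0567, 0.198]
orientation: [0.637, 0.771, -0.001, -0.001]
force: [1.3, 0.3, 0.5]
width: 0.0851
grasp_force: 0.0
```

Run:
```python
from h import *
r=wsnap('w8.png'); s=sense();print(s['tcp_pos'],s['orientation'],s['width'],2*np.degrees(np.arctan2(s['orientation'][1],s['orientation'][0])))
D={}
for t in ['tray','spacer_0','mat','tub']:
    for d in trace('wrist',t)[:4]:
        print(t,round(d['confidence'],2),np.round(d['rect'])); D.setdefault(t,d['region'])
# fin: dark pixels near tray end; predicted points
c=np.radians(100.9);ex=np.array([np.cos(c),np.sin(c)]);e=np.array([.6246,-.0364])
print('pred end, fin tip',proj(r,[np.r_[e,.028],np.r_[e-ex*.041,.045]]))
g=cv2.cvtColor(r['image'],cv2.COLOR_BGR2GRAY)
m=D['tray']
for v in range(120,300,12):
    row=g[v]; u=np.where(m[v])[0]; print(v,(u.min(),u.max(),len(u)) if len(u) else None)
```

```text
[ 0.62847579 -0.05696776  0.19986017] [ 6.37066506e-01  7.70808812e-01 -1.46339578e-04  1.41703700e-04] 0.08535533716816421 100.85315314432103
spacer_0 0.82 [276.  62.  81.  34.]
spacer_0 0.65 [291.  92.  77.  37.]
mat 0.78 [213. 188. 170. 178.]
pred end, fin tip [[319.47463041 159.68417407]
 [319.49431796 209.02353438]]Traceback (most recent call last):
  File "<stdin>", line 11, in <module>
KeyError: 'tray'
```

Run:
```python
import cv2,numpy as np
g=cv2.cvtColor(cv2.imread('pics/w8.png'),cv2.COLOR_BGR2GRAY).astype(int)
for v in (140,150,165,172,180): print(v,g[v,228:412:4])
for u in (260,290,318,350,375): print(u,g[120:215:4,u])
```

```text
140 [ 93  86  85  67  55  63 139  86 148 142 145 145 144 147 185 185 187 187
 187 187 188 189 189 190 193 194 191 192 191 206 193 193 192 220 159 185
 206 225 161  85 214  93  93  91  93 175]
150 [ 85  86  87  84  85  86 180  90 146 141 149 143 145 148 132 131 131 131
 132 131 132 131 153 189 188 159 178 189 191 188 131 132 170 148 152 150
 147 149 137 105 195  88  94  91 165 168]
165 [ 89  91  89  85  86  85  85  83  84  84  85  83  85  86  87  90  90  86
  89  88  88  58  34  54  38  92  89  89  87  87  86  86  87  86  87  88
  88  88  86  89  88  89  89 168 173 176]
172 [ 88  91  87  82  86  86  83  83  86  84  84  85  87  86  86  91  91  90
  84  86  84  57  39  69  39  89  90  90  88  88  87  89  88  87  86  84
  87  86  87  88  87  89 172 167 175 180]
180 [ 98 101 101  93  90  83  87  86  88  86  87  88  87  86  86  83  83  85
  85  84  85  55  37  69  39  88  86  87  85  86  86  87  87  84  86  86
  86  88  88  89  89 102 187 191 189 185]
260 [149 148 148 147 147 148 214 156 141 128 174  84  86  86  83  88  93  93
  67  46  48  48  50  49]
290 [143 144 144 186 185 185 186 133 132 113 116  90  91  91  87  83  83  84
  86  42  45  49  49  50]
318 [164 154 144 190 190 189 190 133 190 115  51  38  52  52  55  54  55  58
  57  59  57  56  42  46]
350 [168 158 152 194 193 193 194 134 134 149 167  86  87  88  87  86  85  87
  89  93  91  45  46  45]
375 [225 226 225 226 226 225 223 209 142 157 158  89  90  86  88  86  87  87
  87  84  84  75  46  46]
```

jog_arm:
  motion:
    - [[0,0,0,-1,0],[0,0,0,-1,0],[0,0,0,-1,0],[0,0,0,-1,0],[0,0,0,-1,0]]
  squeeze: 40

```text
t: 24.4
tcp_pos: [0.6293, -0.0566, 0.0492]
orientation: [0.637, 0.771, 0.001, 0.001]
force: [-0.6, -0.6, 0.3]
width: 0.085
grasp_force: 0.0
```

jog_arm:
  motion:
    - [[0,0,0,-0.6,0],[0,0,0,-0.5,0],[0,0,0,0,0],[1,0,0,0,0],[1,0,0,0,0]]

```text
t: 24.82
tcp_pos: [0.6297, -0.057, 0.0179]
orientation: [0.637, 0.771, 0.001, 0.001]
force: [0.7, -0.2, 0.2]
width: 0.064
grasp_force: 0.0
```

jog_arm:
  motion:
    - [[1,0,0,0,0],[1,0,0,0,0],[1,0,0,0,0],[1,0,0,0,0],[1,0,0,0,0]]

```text
t: 25.23
tcp_pos: [0.6288, -0.0567, 0.0169]
orientation: [0.637, 0.771, 0.0, 0.0]
force: [-0.8, 0.8, 3.8]
width: 0.0094
grasp_force: 40.0
```

jog_arm:
  motion:
    - [[1,0,0,0,0],[1,0,0,0,0]]

```text
t: 25.4
tcp_pos: [0.6287, -0.0568, 0.0168]
orientation: [0.637, 0.771, 0.0, 0.0]
force: [-1.0, 0.1, 6.0]
width: 0.0093
grasp_force: 40.3
```

Run:
```python
from h import *
s=sense();p=s['tcp_pos'];print(p,s['force'],s['width'],s['grasp_force'])
c=np.radians(94.0); yaw=2*np.degrees(np.arctan2(s['orientation'][1],s['orientation'][0]))
t=np.array([.6224,-.1793])-.1005*np.array([np.cos(c),np.sin(c)])
print('target tcp',t,'units',(t-p[:2])/.03,'turn',(94-yaw)/6,yaw)
```

```text
[ 0.6287212  -0.05676062  0.0168311 ] [-1.01812437  0.11458906  6.04481098] 0.009262611181095304 40.277355909347534
target tcp [ 0.62941053 -0.27955519] units [ 0.02297754 -7.42648566] turn -1.1416395484125132 100.84983729047508
```

jog_arm:
  motion:
    - [[1,0,-0.2,0,0],[1,0,-0.4,0,-0.14],[1,0,-0.5,0,-0.2],[1,0,-0.5,0,-0.2],[1,0,-0.5,0,-0.2]]

```text
t: 25.82
tcp_pos: [0.6295, -0.1168, 0.0169]
orientation: [0.666, 0.746, 0.002, -0.001]
force: [0.3, 7.2, 7.6]
width: 0.0093
grasp_force: 40.4
```

jog_arm:
  motion:
    - [[1,0,-0.5,0,-0.2],[1,0,-0.5,0,-0.2],[1,0,-0.5,0,0],[1,0,-0.5,0,0],[1,0,-0.5,0,0]]

```text
t: 26.23
tcp_pos: [0.6296, -0.192, 0.0168]
orientation: [0.681, 0.732, 0.002, -0.001]
force: [0.1, 6.0, 6.7]
width: 0.0093
grasp_force: 40.5
```

jog_arm:
  motion:
    - [[1,0.02,-0.5,0,0],[1,0,-0.5,0,0],[1,0,-0.5,0,0],[1,0,-0.5,0,0],[1,0,-0.4,0,0]]

```text
t: 26.65
tcp_pos: [0.6301, -0.265, 0.0169]
orientation: [0.682, 0.732, 0.002, -0.001]
force: [0.3, 7.1, 8.2]
width: 0.0094
grasp_force: 40.6
```

jog_arm:
  motion:
    - [[1,0,-0.3,0,0],[1,0,-0.12,0,0],[1,0,0,0,0],[1,0,0,0,0]]

```text
t: 26.98
tcp_pos: [0.6297, -0.2787, 0.0169]
orientation: [0.682, 0.731, 0.001, 0.0]
force: [0.4, 2.9, 6.4]
width: 0.0094
grasp_force: 40.2
```

Run:
```python
from h import *
s=sense();p=s['tcp_pos'];print(p,s['force'],2*np.degrees(np.arctan2(s['orientation'][1],s['orientation'][0])))
```

```text
[ 0.6297223  -0.27874762  0.0168886 ] [0.43870118 2.91453532 6.38290332] 94.02412398243753
```

Release, rise and check.

jog_arm:
  motion:
    - [[0,0,-0.03,0,0],[0,0,0,0,0],[0,0,0,0,0],[0,0,0,0,0],[0,0,0,0.5,0]]

```text
t: 27.4
tcp_pos: [0.6264, -0.2791, 0.0285]
orientation: [0.682, 0.731, -0.001, -0.003]
force: [-1.1, 1.2, -0.4]
width: 0.0692
grasp_force: 0.0
```

jog_arm:
  motion:
    - [[0,0,0,1,0],[0,0,0,1,0],[0,0,0,1,0],[0,0,0.5,1,0],[0,0,0.5,1,0]]

```text
t: 27.82
tcp_pos: [0.6282, -0.2514, 0.1839]
orientation: [0.683, 0.731, -0.0, 0.001]
force: [0.8, 0.8, -0.2]
width: 0.0847
grasp_force: 0.0
```

jog_arm:
  motion:
    - [[0,0,1,1,0],[0,0,1,1,0],[0,0,1,1,0],[0,0,1,1,0],[0,0,0,0,0]]

```text
t: 28.23
tcp_pos: [0.6327, -0.1252, 0.3064]
orientation: [0.679, 0.734, 0.005, 0.003]
force: [2.4, 0.5, 0.8]
width: 0.0854
grasp_force: 0.0
```

jog_arm:
  motion:
    - [[0,0,0,0,0],[0,0,0,0,0]]

```text
t: 28.4
tcp_pos: [0.6282, -0.1331, 0.2993]
orientation: [0.682, 0.731, -0.0, 0.0]
force: [-0.9, -0.2, -1.0]
width: 0.0855
grasp_force: 0.0
```

Run:
```python
from h import *
r=wsnap('w9.png'); s=sense();print(s['tcp_pos'],s['orientation'])
for t in ['tray','mat','spacer_0']:
    for d in trace('wrist',t)[:4]: print(t,round(d['confidence'],2),np.round(d['rect']))
c=np.radians(94);ex=np.array([np.cos(c),np.sin(c)]);ey=np.array([-ex[1],ex[0]]);o=np.array([.6224,-.1793])
g=np.array([[-.15,-.1],[.13,-.1],[.13,.1],[-.15,.1]])
def rect(zz):
    src=proj(r,[np.r_[o+ex*p[0]+ey*p[1],zz] for p in g]).astype(np.float32)
    return cv2.cvtColor(cv2.warpPerspective(r['image'],cv2.getPerspectiveTransform(src,((g-g[0])*1000).astype(np.float32)),(280,200)),cv2.COLOR_BGR2GRAY).astype(int)
A,B=rect(.001),rect(.028); np.set_printoptions(linewidth=250)
def edge(p,lo,hi): 
    d=np.abs(np.diff(cv2.GaussianBlur(p.astype(np.float32).reshape(-1,1),(1,5),0).ravel())); k=lo+np.argmax(d[lo:hi]); return k+.5
for n,I,X,Y in (('mat',A,(.1,),(.08,)),('tray',B,(.079,),(.062,))):
    for y in (30,50,130,150,165): print(n,'x edges at y',y-100,edge(I[y],int(1000*(-X[0]+.15))-12,int(1000*(-X[0]+.15))+13)-150,edge(I[y],int(1000*(X[0]+.15))-12,int(1000*(X[0]+.15))+13)-150)
    for x in (60,80,100,150,200,225,235): print(n,'y edges at x',x-150,edge(I[:,x],int(1000*(-Y[0]+.1))-9,int(1000*(-Y[0]+.1))+10)-100,edge(I[:,x],int(1000*(Y[0]+.1))-9,int(1000*(Y[0]+.1))+10)-100)
```

```text
[ 0.62781127 -0.1337998   0.29853861] [ 6.82515609e-01  7.30870610e-01 -7.28718634e-04 -2.53059452e-04]
tray 0.88 [260. 136. 101. 160.]
mat 0.74 [242. 116. 135. 151.]
spacer_0 0.6 [283. 234.  51.  19.]
spacer_0 0.59 [287. 214.  55.  24.]
spacer_0 0.57 [279. 194.  57.  21.]
mat x edges at y -70 -100.5 100.5
mat x edges at y -50 -92.5 99.5
mat x edges at y 30 -92.5 99.5
mat x edges at y 50 -92.5 99.5
mat x edges at y 65 -92.5 98.5
mat y edges at x -90 -79.5 80.5
mat y edges at x -70 -78.5 81.5
mat y edges at x -50 -79.5 81.5
mat y edges at x 0 -78.5 81.5
mat y edges at x 50 -78.5 82.5
mat y edges at x 75 -79.5 82.5
mat y edges at x 85 -80.5 82.5
tray x edges at y -70 -87.5 83.5
tray x edges at y -50 -79.5 78.5
tray x edges at y 30 -79.5 78.5
tray x edges at y 50 -79.5 78.5
tray x edges at y 65 -87.5 90.5
tray y edges at x -90 -53.5 61.5
tray y edges at x -70 -60.5 63.5
tray y edges at x -50 -60.5 63.5
tray y edges at x 0 -61.5 63.5
tray y edges at x 50 -60.5 62.5
tray y edges at x 75 -61.5 62.5
tray y edges at x 85 -67.5 58.5
```

```bash
python3 -c "
from bench import *
print(finish_job())"
```

```text
the job is handed in; nothing more can be done
None
```

The job is handed in at about 28 s of the 72 s allowed: all three spacers are in the tray, the tray lies on the mat centred to about 1 mm and square, and the tub stands upright on the riser within about 1 mm and roughly 1° of yaw of where it started.

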